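# Close a clip-lock specimen carrier for transport

## Task

Put the blue lid squarely onto the open specimen carrier so that it lies flat on the rim all round, with its four clips still open. Then snap the clips fully shut over the rim in opposite-corner order, so that the gasket is drawn down evenly: any one first, next the one at the diagonally opposite corner, then the other two. Press the clips gently, with no more force than it takes to click them home, since over about 25 N they crack, and do not knock over or push about the other things on the bench.

Things in the scene. Friction and masses are not known exactly. Their poses are not given: they have to be found in the camera images.
- carrier_rim (a point): Centre of the rim plane, 94 mm above the worktop, of the open clear carrier tub, which is fixed in a metal cradle (mouth 84 x 144 mm, two specimen cups inside reach to 11 mm below the rim). x: across the tub to its back, y: along it to its left, z up. The pale rim flange is 109 x 172 mm; its down-turned edge ends in a bead 12 mm below the rim plane, 54 mm before and behind the centre.
- lid_bar (a point): Centre of the lift bar of the loose blue lid (0.26 kg, plate 109 x 174 x 12 mm). Bar along lid y: 16 mm thick, 80 long, 12 to 32 mm above the plate's underside; this point 22 mm above it. A tapered lip 7 mm deep under the plate fits the mouth with 0.9 mm play at its root, 2.8 mm at its tip: seated, this point is 22 mm above carrier_rim, axes agreeing (or half a turn round). x: to the lid's back, y: to its left, z up.
- clip_front_left (a joint): front left clip's angle: 0 shut (hanging down, hook under the bead), 1.57 level outward; stays where left. White plate 26 wide, 3.5 thick, 34 mm long plus 4 mm flared tip; shut, outer face 4 mm outside the hinge line. On a seated lid folding to 0.35 is light; then the sprung hook rides over the bead: 7 to 17 N inward on the pad; past about 0.1 it snaps to 0 against a firm stop.
- clip_front_left_pad (a point): Point on the outer face of the front left clip's ribbed thumb pad, where it is pressed: 28 mm from the hinge. x is the outward normal of the plate, z points along the plate to the hinge.
- clip_front_left_hinge (a point): Middle of the front left clip's hinge line, which runs along lid y: 58 mm to the front and 48 mm to the left of lid_bar and 13 mm below it.
- clip_front_right (a joint): front right clip's angle: 0 shut (hanging down, hook under the bead), 1.57 level outward; stays where left. White plate 26 wide, 3.5 thick, 34 mm long plus 4 mm flared tip; shut, outer face 4 mm outside the hinge line. On a seated lid folding to 0.35 is light; then the sprung hook rides over the bead: 7 to 17 N inward on the pad; past about 0.1 it snaps to 0 against a firm stop.
- clip_front_right_pad (a point): Point on the outer face of the front right clip's ribbed thumb pad, where it is pressed: 28 mm from the hinge. x is the outward normal of the plate, z points along the plate to the hinge.
- clip_front_right_hinge (a point): Middle of the front right clip's hinge line, which runs along lid y: 58 mm to the front and 48 mm to the right of lid_bar and 13 mm below it.
- clip_back_left (a joint): back left clip's angle: 0 shut (hanging down, hook under the bead), 1.57 level outward; stays where left. White plate 26 wide, 3.5 thick, 34 mm long plus 4 mm flared tip; shut, outer face 4 mm outside the hinge line. On a seated lid folding to 0.35 is light; then the sprung hook rides over the bead: 7 to 17 N inward on the pad; past about 0.1 it snaps to 0 against a firm stop.
- clip_back_left_pad (a point): Point on the outer face of the back left clip's ribbed thumb pad, where it is pressed: 28 mm from the hinge. x is the outward normal of the plate, z points along the plate to the hinge.
- clip_back_left_hinge (a point): Middle of the back left clip's hinge line, which runs along lid y: 58 mm to the back and 48 mm to the left of lid_bar and 13 mm below it.
- clip_back_right (a joint): back right clip's angle: 0 shut (hanging down, hook under the bead), 1.57 level outward; stays where left. White plate 26 wide, 3.5 thick, 34 mm long plus 4 mm flared tip; shut, outer face 4 mm outside the hinge line. On a seated lid folding to 0.35 is light; then the sprung hook rides over the bead: 7 to 17 N inward on the pad; past about 0.1 it snaps to 0 against a firm stop.
- clip_back_right_pad (a point): Point on the outer face of the back right clip's ribbed thumb pad, where it is pressed: 28 mm from the hinge. x is the outward normal of the plate, z points along the plate to the hinge.
- clip_back_right_hinge (a point): Middle of the back right clip's hinge line, which runs along lid y: 58 mm to the back and 48 mm to the right of lid_bar and 13 mm below it.
- stain_red_mid (a point): Brown dropper bottle with red label, 44 mm round, 108 mm tall, loose bystander; the point is half-way up on its axis.
- cup_yellow_mid (a point): Yellow-capped specimen cup, 62 mm round, 72 mm tall, loose bystander; the point is half-way up on its axis.
- timer_mid (a point): White digital timer, 64 x 60 x 19 mm, loose bystander; the point is its centre.

How it is judged:
On the way, in this order (a step that is already met when the one before it is completed fails the run):
1. the lid lies seated on the rim, let go, with all four clips still open (z of lid_bar in the frame of carrier_rim between 0.019 and 0.024 m and horizontal distance between lid_bar and carrier_rim below 0.004 m and angle between lid_bar's own z axis and vertical below 0.03 rad and angle between the x axis of lid_bar and the x axis of carrier_rim, either way round below 0.05 rad and value of joint each of clip_front_left, clip_front_right, clip_back_left, clip_back_right above 0.6 rad and contact force between the fingers and carrier_lid below 0.5 N), for 0.2 s.
2. two diagonally opposite clips are snapped shut ((value of joint each of clip_front_left, clip_back_right below 0.08 rad or value of joint each of clip_front_right, clip_back_left below 0.08 rad)), for 0.2 s.
3. all four clips are snapped shut (value of joint each of clip_front_left, clip_front_right, clip_back_left, clip_back_right below 0.08 rad), for 0.2 s.
At the end, for the whole second after the job is handed in: The lid lies flat on the carrier's rim (lift bar centre 19 to 24 mm above the rim plane, within 4 mm of the rim's centre and 0.05 rad of its direction, tilt under 0.03 rad), at rest, and all four clips are shut (each hinge angle under 0.08 rad) (all of step 3 and z of lid_bar in the frame of carrier_rim between 0.019 and 0.024 m and horizontal distance between lid_bar and carrier_rim below 0.004 m and angle between lid_bar's own z axis and vertical below 0.03 rad and angle between the x axis of lid_bar and the x axis of carrier_rim, either way round below 0.05 rad and linear speed of carrier_lid below 0.02 m/s); the robot touches nothing.
It fails at once if a clip is pushed with more than 25 N (contact force between the fingers and clip_front_left above 25 N or contact force between the fingers and clip_front_right above 25 N or contact force between the fingers and clip_back_left above 25 N or contact force between the fingers and clip_back_right above 25 N).
It fails at once if two neighbouring clips are shut while the other two are not (not in opposite-corner order) ((value of joint each of clip_front_left, clip_front_right below 0.08 rad and value of joint each of clip_back_left, clip_back_right above 0.08 rad) or (value of joint each of clip_back_left, clip_back_right below 0.08 rad and value of joint each of clip_front_left, clip_front_right above 0.08 rad) or (value of joint each of clip_front_left, clip_back_left below 0.08 rad and value of joint each of clip_front_right, clip_back_right above 0.08 rad) or (value of joint each of clip_front_right, clip_back_right below 0.08 rad and value of joint each of clip_front_left, clip_back_left above 0.08 rad)).
It fails at once if the red-labelled stain bottle, yellow-capped cup or timer is pushed more than 3 cm or knocked over (distance of any of stain_red_mid, cup_yellow_mid, timer_mid from where it was at the start of the episode above 0.03 m).
It also fails if it takes over 72 s, if anything falls off the work surface, if the arm or the gripper's body presses on something with over 40 N, if the wrist force passes 120 N, or if a joint passes its speed limit or range.

## Robot

A 7-joint arm with a two-finger parallel gripper is mounted at the origin on a cart in front of the work surface, level with it; the furniture and walls round the work are solid. World frame = base frame: x ahead of the robot, y to its left, z up, the work surface at z = 0. Lengths are in m, angles in rad, forces in N, time in s.
With the tool pointing down it reaches from about 0.4 to 0.85 m from the base axis. Payload 10.4 kg.
Tool frame: the origin (TCP) lies midway between the tips of the shut fingers; the grasp point (between the pads) lies 19 mm behind it; z points along the fingers, y is the line along which they close (so a half turn about z gives the same grasp; the last joint's range is limited). The gripper opens to 87 mm and grips with 3 to 60 N. Pads are 19 mm wide; open, the fingers measure 117 mm over their backs; the gripper's body (75 mm by 190 mm) begins 51 mm behind the grasp point.
Start: joints at [-0.023, 0.332, -0.065, 1.46, 0.022, 1.35, -0.088], TCP at [0.625, 0, 0.189] pointing down, gripper open.
Joint ranges: [-2.6, 2.6], [-0.5, 2.12], [-1.47, 1.34], [0.16, 2.42], [-1.27, 4.41], [0.06, 2.06], [-2.6, 2.6]. Speed limits (rad/s): [2.22, 2.22, 2.79, 2.79, 3.14, 3.14, 3.14].

## Interface

Orientations are given as a unit quaternion [x, y, z, w].
In Python, from bench import r gives the robot as it stands.
- The arm moves only by the tool arm_command, never from a script. Its argument "moves" is one flat list of numbers, 4 for each row, row after row: the shift along the tool's x, y, z in cm, then the turn about the tool's z in degrees. A call has 1 to 12 rows; each row shifts and turns the commanded pose from where the row before left it, along the tool's axes as they then stand; what a row does not reach is not made up. A row lasts 1/12 s, in which the tool goes at most 41.7 mm and 7.16 degrees, less where a joint would pass 70% of its speed; a pose out of reach is approached as far as the arm can. A call with a gripper value outside its range is refused whole. "fingers" is the opening in per cent of the stroke, from 0 (shut) to 100 (fully open), set as the call begins (left out, the last holds). The fingers move at their own pace and stop on an object; "squeeze" is the grip in N (left out, the last holds). Time passes only in rows, so rows that do not move let the fingers close. It gives the time, the measured TCP pose, the force, the opening and the grip force at its end, in the units of the state.
- r.read_state(): the state, without advancing time (a new reading comes with each control period).
- r.camera(name): name is "scene" or "side" or "wrist"; returns the picture (420x560x3 uint8, red, green, blue); there is no depth.
- r.camera_info(name): a dict with "fx", "fy", "cx", "cy" (pixels), "k1" (the pictures are not rectified: a ray, as slopes to the right and down, at radius r is drawn at 1 + k1 r^2 times it, then the intrinsics apply), "origin" and "attitude" of the camera in the world. Camera axes: x right, y up, looking along -z (the intrinsics and any distortion apply to the point x, -y, -z); pixel columns grow to the right and rows downward; lengths in m; the calibration is good to about 2 mm. A picture is of the moment at which its call begins: read the wrist's pose just before it. camera_info takes no time and is no camera call; for the wrist camera it gives the pose at the moment of the call.
- r.close_job(): hands the job in; it is judged then, once.
The state is a dict: "time": time; "joint_positions": joint angles; "joint_vel": joint speeds; "joint_torque": joint torques, N m; "ee_pos": TCP position; "eef_rot": TCP orientation; "ft_force": force on the tool from outside, world axes, zero at the start; "torque": the same for the moment, N m; "width": finger opening in m; "grip_force": force on a finger pad.
Only numpy, scipy, OpenCV 4.12 (cv2) and the standard library are available. Lean on these libraries where they do the work, as an engineer would, in place of code of your own. Each camera call takes 0.05 s, during which the arm holds its last target. There are 200 camera calls.

## Working session

There is one attempt and no reset: what is moved stays moved. The work goes in short steps, Python scripts to look and compute and a tool call to move; the robot and the scene stay as the last step left them, time stands still between calls to the robot, and variables do not carry over. Pictures are saved under pics/ and viewed, at most 10 in all, crops included, and the job is handed in when it is done.

Besides the shell and the picture viewer there is one more tool, called after "Call:" as name(argument=value, ...) on one line, values as JSON. arm_command: Moves the arm, as the interface text tells. Its arguments: {"type":"object","properties":{"moves":{"type":"array"},"fingers":{"type":"number"},"squeeze":{"type":"number"}},"required":["moves"]}

```bash
mkdir -p pics; cat > h.py <<'E'
import numpy as np, cv2
from bench import r
from scipy.spatial.transform import Rotation as R
def rays(ci,px):
    px=np.atleast_2d(np.array(px,float))
    K=np.array([[ci['fx'],0,ci['cx']],[0,ci['fy'],ci['cy']],[0,0,1]]);D=np.array([ci['k1'],0,0,0.])
    u=cv2.undistortPoints(px.reshape(-1,1,2),K,D).reshape(-1,2)
    d=np.c_[u[:,0],-u[:,1],-np.ones(len(u))]
    return d@att(ci).T
def att(ci):
    a=np.array(ci['attitude'],float)
    return a if a.shape==(3,3) else R.from_quat(a).as_matrix()
def onz(ci,px,z):
    d=rays(ci,px);o=np.array(ci['origin']);return o+d*((z-o[2])/d[:,2])[:,None]
def proj(ci,P):
    P=(np.atleast_2d(P)-np.array(ci['origin']))@att(ci)
    x=P[:,0]/-P[:,2];y=-P[:,1]/-P[:,2];s=1+ci['k1']*(x*x+y*y)
    return np.c_[ci['fx']*x*s+ci['cx'],ci['fy']*y*s+ci['cy']]
def snap(n,f):
    ci=r.camera_info(n);im=r.camera(n);cv2.imwrite('pics/'+f,im[:,:,::-1]);return ci,im
E
python3 - <<'E'
from h import *
import json
s=r.read_state();print(s)
for n in('scene','side','wrist'):
    ci,im=snap(n,n+'0.png');print(n,ci)
    np.save('pics/ci_%s0.npy'%n,ci,allow_pickle=True)
E
```

```text
{'time': 0.0, 'joint_positions': array([-0.02259991,  0.3328792 , -0.06470671,  1.46089304,  0.02161136,
        1.34987904, -0.08846972]), 'joint_vel': array([0.00073139, 0.00212847, 0.00126649, 0.00016009, 0.00218341,
       0.001027  , 0.00075351]), 'joint_torque': array([-1.20520472e-04, -6.23245955e+01,  2.44190963e-02, -3.89891267e+01,
       -6.13984605e-02,  3.97891912e-02,  1.87085252e-04]), 'ee_pos': array([ 6.24594722e-01, -6.31670965e-06,  1.87772457e-01]), 'eef_rot': array([ 7.07085757e-01,  7.07127476e-01, -5.05684423e-04, -4.56615469e-04]), 'ft_force': array([ 1.02974255, -0.51514877,  0.1210399 ]), 'torque': array([-0.04043953,  0.05544042,  0.03351756]), 'grip_force': 0.0, 'width': 0.08708699791759685}
scene {'fx': 433.7766436773074, 'fy': 433.7766436773074, 'cx': 285.38165676454145, 'cy': 208.69912939249366, 'k1': -0.07608199964485313, 'origin': array([0.06152165, 0.69768744, 0.70953725]), 'attitude': array([-0.14109093,  0.42216821,  0.84558904, -0.29469736])}
side {'fx': 416.68088142350996, 'fy': 416.68088142350996, 'cx': 279.74517192751154, 'cy': 203.03208445975264, 'k1': -0.005982873225677754, 'origin': array([ 0.55845704, -0.97138228,  0.63534841]), 'attitude': array([0.52216463, 0.01150225, 0.00385256, 0.85275844])}
wrist {'fx': 313.8037098649297, 'fy': 313.8037098649297, 'cx': 274.5171492528204, 'cy': 208.13677086870564, 'k1': -0.07027585609334744, 'origin': array([0.62457112, 0.08318481, 0.3841259 ]), 'attitude': array([-1.51028866e-01, -1.04501086e-05,  6.99303041e-04,  9.88529105e-01])}
```

View pics/scene0.png

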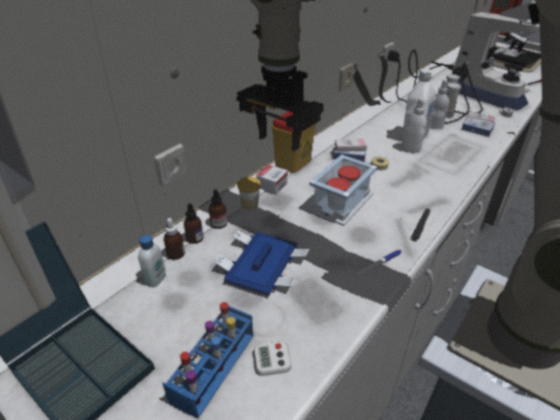

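View pics/side0.png

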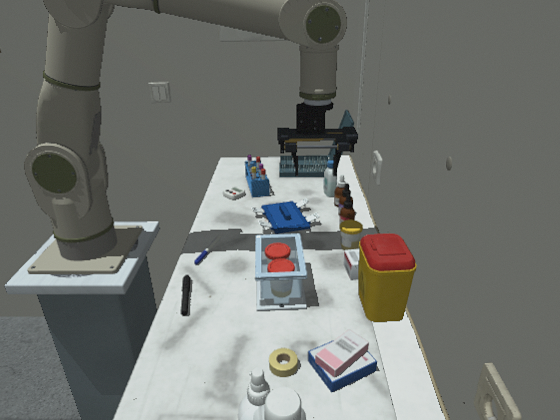

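Scene shows the lid at about (263,255) and the carrier at (343,180). Side shows the lid at (285,214) and the carrier rim spanning (255–306, 235–277). I'll enlarge both.

```bash
python3 - <<'E'
from h import *
a=cv2.imread('pics/scene0.png');b=cv2.imread('pics/side0.png')
def c(im,x,y,w,h,k):return cv2.resize(im[y:y+h,x:x+w],(w*k,h*k),interpolation=cv2.INTER_CUBIC)
o=np.vstack([np.hstack([c(a,210,225,100,75,4),c(a,300,145,100,75,4)]),np.hstack([c(b,240,190,100,75,4),c(b,235,220,100,75,4)])])
cv2.imwrite('pics/z0.png',o)
for n,l,cc in(('scene',(263,255),(345,172)),('side',(285,212),(279,256))):
    ci=np.load('pics/ci_%s0.npy'%n,allow_pickle=True).item();print(n,onz(ci,l,.035),onz(ci,cc,.094))
E
```

```text
scene [[0.53851815 0.16084434 0.035     ]] [[ 0.53492362 -0.17214345  0.094     ]]
side [[0.54432833 0.1448517  0.035     ]] [[ 0.5335458  -0.17728905  0.094     ]]
```

View pics/z0.png

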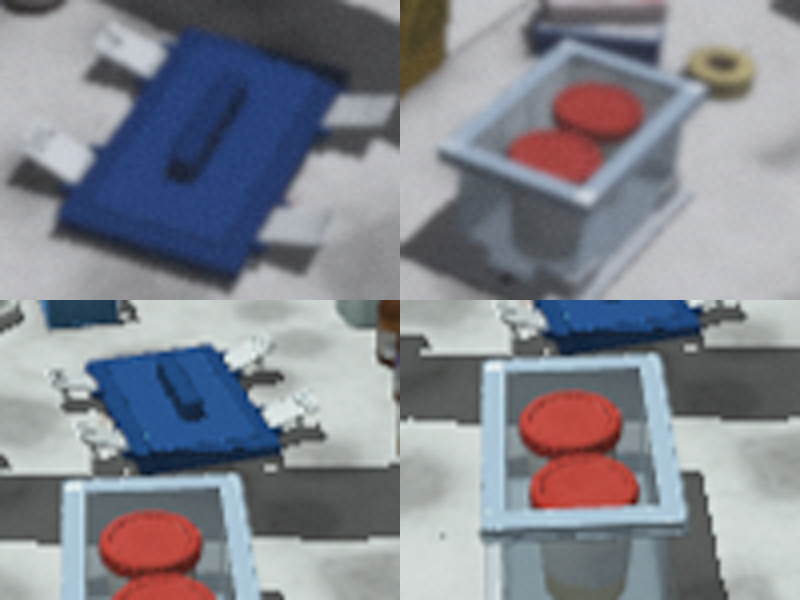

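The zoomed view shows the lid turned about 10–15° from world y and the carrier nearly square. I'll move above the lid for a wrist view.

Call:
arm_command(moves=[4,-2,0,0,4,-2,0,0,4,-2,0,0,3,-2,0,0,0,0,0,0,0,0,0,0], fingers=100)

```text
time: 0.65
ee_pos: [0.5481, 0.144, 0.1887]
eef_rot: [0.706, 0.709, 0.0, -0.0]
ft_force: [0.3, -2.2, -0.8]
width: 0.0871
grip_force: 0.0
```

```bash
python3 - <<'E'
from h import *
ci,im=snap('wrist','w1.png');np.save('pics/ci_w1.npy',ci,allow_pickle=True);s=r.read_state();print(s['time'],s['ee_pos'],s['eef_rot'],np.abs(s['joint_vel']).max(),ci)
E
```

```text
0.7 [0.54897413 0.14192014 0.18857595] [ 7.06685877e-01  7.07527400e-01 -8.69367043e-05  2.04548711e-04] 0.03155458899342821 {'fx': 313.8037098649297, 'fy': 313.8037098649297, 'cx': 274.5171492528204, 'cy': 208.13677086870564, 'k1': -0.07027585609334744, 'origin': array([0.54739128, 0.22717217, 0.38499323]), 'attitude': array([-1.50830151e-01, -9.69423163e-04,  2.79109536e-03,  9.88555277e-01])}
```

View pics/w1.png

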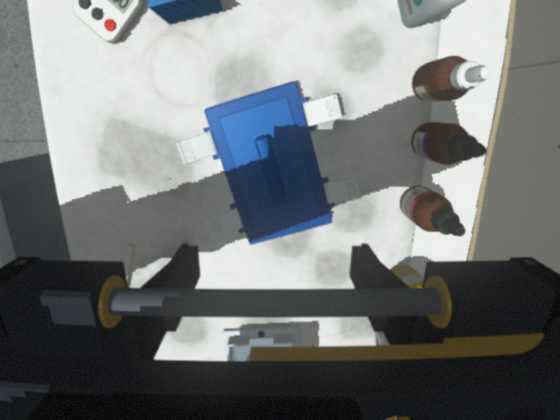

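Wrist view: lid plate corners at about (205,108), (299,82), (331,221), (250,244), with the bar from (263,136) to (280,205). I'll fit a box model to the blue mask, and fit the carrier from the scene and side corners.

```bash
cat >> h.py <<'E'
from scipy.optimize import minimize, least_squares
def bluemask(im):
    h=cv2.cvtColor(im,cv2.COLOR_RGB2HSV);return ((h[...,0]>104)&(h[...,0]<125)&(h[...,1]>120)).astype(np.uint8)
def box(p,w,l,z0,z1):
    c,s=np.cos(p[2]),np.sin(p[2]);xy=np.array([[1,1],[-1,1],[-1,-1],[1,-1]])*[w/2,l/2]
    xy=xy@np.array([[c,s],[-s,c]])+p[:2];return np.vstack([np.c_[xy,[z0]*4],np.c_[xy,[z1]*4]])
E
python3 - <<'E'
from h import *
ci=np.load('pics/ci_w1.npy',allow_pickle=True).item();im=cv2.imread('pics/w1.png')[:,:,::-1].copy()
m=bluemask(im);m[:70]=0;m[250:]=0
n,lab,st,_=cv2.connectedComponentsWithStats(m);k=1+st[1:,4].argmax();m=(lab==k).astype(np.uint8);m=cv2.morphologyEx(m,cv2.MORPH_CLOSE,np.ones((5,5)));m=cv2.morphologyEx(m,cv2.MORPH_OPEN,np.ones((7,7)));print(st[k])
def iou(p):
    P=box(p,.109,.174,p[3],p[3]+.012);h=cv2.convexHull((proj(ci,P)*16).astype(np.int32).reshape(-1,1,2))
    q=np.zeros_like(m);cv2.fillConvexPoly(q,h,1,shift=4);return (q!=m).sum()/m.sum()
for z in(None,.007,.012,.017):
    f=(lambda p:iou(p)) if z is None else (lambda p:iou([*p[:3],z]))
    x0=[.54,.15,.2,.01]; best=min((minimize(f,[.54,.15,y,.01],method='Nelder-Mead',options=dict(initial_simplex=np.array([[.54,.15,y,.01]]+[[.54+.01*(i==0),.15+.01*(i==1),y+.1*(i==2),.01+.005*(i==3)] for i in range(4)]))) for y in(-.2,.2)),key=lambda o:o.fun)
    print(z,best.x,best.fun)
p=best.x
# carrier
S=np.load('pics/ci_scene0.npy',allow_pickle=True).item();D=np.load('pics/ci_side0.npy',allow_pickle=True).item()
a=np.array([[170,40],[305,90],[185,205],[40,150]])/4+[300,145]
b=np.array([[483,62],[657,55],[686,220],[482,228]])-[400,0];b=b/4+[235,220]
A=onz(S,a,.094);B=onz(D,b,.094);print(A[:,:2].round(4),A.mean(0));print(B[:,:2].round(4),B.mean(0))
for Q in(A,B):
    (c,wh,an)=cv2.minAreaRect((Q[:,:2]*1000).astype(np.float32));print(c,wh,an)
E
```

```text
[  205    82   126   161 12206]
None [ 0.54334144  0.16040898  0.29088589 -0.00637194] 0.057698541329011345
0.007 [0.5434616  0.16029076 0.28239547 0.00993526] 0.10737439222042139
0.012 [ 0.54336848  0.15951031  0.28838602 -0.01455211] 0.136709886547812
0.017 [0.54328855 0.15955874 0.2878053  0.01094422] 0.16418152350081036
[[ 0.5881 -0.2445]
 [ 0.481  -0.2457]
 [ 0.4735 -0.079 ]
 [ 0.578  -0.0723]] [ 0.53015637 -0.16038407  0.094     ]
[[ 0.4739 -0.0873]
 [ 0.5821 -0.0797]
 [ 0.5937 -0.2489]
 [ 0.4852 -0.2557]] [ 0.53372537 -0.16791674  0.094     ]
(529.6629638671875, -161.5250244140625) (106.95463562011719, 172.46742248535156) 3.341209650039673
(533.6703491210938, -168.035400390625) (108.6843032836914, 169.58026123046875) 3.9057483673095703
```

Call:
arm_command(moves=[1.8,-0.6,0,0,0,0,0,-7,0,0,0,-7,0,0,0,-2.5,0,0,4,0,0,0,2,0,0,0,0,0,0,0,0,0,0,0,0,0], fingers=60)

```text
time: 1.45
ee_pos: [0.5443, 0.1592, 0.13]
eef_rot: [0.599, 0.801, 0.001, 0.001]
ft_force: [-0.5, 0.8, 1.3]
width: 0.0527
grip_force: 0.0
```

```bash
cat >> h.py <<'E'
def fitlid(ci,im,guess,z0,show=True):
    m=bluemask(im);m[290:]=0
    m=cv2.morphologyEx(m,cv2.MORPH_CLOSE,np.ones((5,5)));m=cv2.morphologyEx(m,cv2.MORPH_OPEN,np.ones((7,7)))
    n,lab,st,_=cv2.connectedComponentsWithStats(m);h=0
    k=min(range(1,n),key=lambda k:0 if lab[tuple(proj(ci,[*guess[:2],z0])[0][::-1].astype(int))]==k else 1);m=(lab==k).astype(np.uint8)
    def f(p):
        h=cv2.convexHull((proj(ci,box(p,.109,.174,z0,z0+.012))*16).astype(np.int32).reshape(-1,1,2))
        q=np.zeros_like(m);cv2.fillConvexPoly(q,h,1,shift=4);return ((q!=m)[:290]).sum()/m.sum()
    g=np.array(guess);o=minimize(f,g,method='Nelder-Mead',options=dict(initial_simplex=np.vstack([g,g+[.005,0,0],g+[0,.005,0],g+[0,0,.05]]),xatol=1e-5));return o.x,o.fun
E
python3 - <<'E'
from h import *
ci,im=snap('wrist','w2.png');np.save('pics/ci_w2.npy',ci,allow_pickle=True);s=r.read_state();print(s['time'],s['ee_pos'],s['eef_rot'])
Rm=R.from_quat(s['eef_rot']).as_matrix();print('tool x,y',Rm[:,0],Rm[:,1],'yaw of x vs world y',-np.arctan2(Rm[0,0],Rm[1,0]))
print(fitlid(ci,im,[.5433,.160,.285],.007))
E
```

```text
1.5 [0.54446172 0.15957768 0.13037197] [5.98753730e-01 8.00932164e-01 1.01766428e-03 7.77247551e-04]
tool x,y [-2.82986733e-01  9.59123823e-01 -2.63845569e-05] [0.95912066 0.28298587 0.00256092] yaw of x vs world y 0.2869067078874235
(array([0.54519783, 0.16073999, 0.29396884]), np.float64(0.05820476858345021))
```

View pics/w2.png

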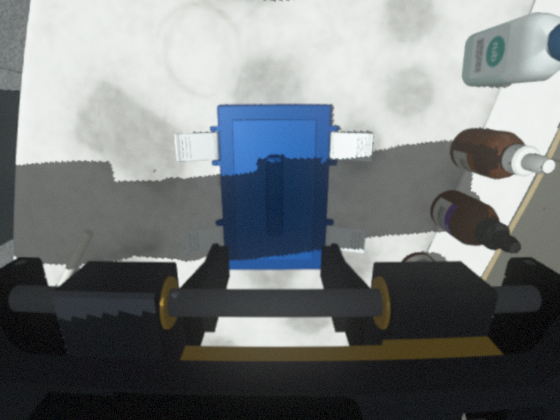

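Wrist view: the gripper is aligned with the lid, with the bar (column 274) midway between the fingers. Descending.

Call:
arm_command(moves=[0.1,0.1,4,0,0,0,4,0,0,0,2,0,0,0,0.6,0,0,0,0,0,0,0,0,0])

```text
time: 2.0
ee_pos: [0.5453, 0.1615, 0.0246]
eef_rot: [0.598, 0.801, 0.001, 0.001]
ft_force: [-0.0, 0.1, 1.1]
width: 0.052
grip_force: 0.0
```

Call:
arm_command(moves=[0,0,0.2,0,0,0,0,0,0,0,0,0,0,0,0,0])

```text
time: 2.33
ee_pos: [0.5444, 0.1612, 0.0214]
eef_rot: [0.598, 0.801, 0.001, 0.0]
ft_force: [0.1, 0.4, -0.2]
width: 0.0523
grip_force: 0.0
```

Call:
arm_command(moves=[0,0,0,0,0,0,0,0,0,0,0,0,0,0,0,0,0,0,0,0,0,0,0,0], fingers=0, squeeze=25)

```text
time: 2.83
ee_pos: [0.5438, 0.161, 0.0205]
eef_rot: [0.598, 0.801, -0.0, 0.0]
ft_force: [0.0, -0.1, 0.2]
width: 0.0198
grip_force: 0.0
```

Call:
arm_command(moves=[0,0,-2,0,0,0,-4,0,0,0,-4,0,0,0,-4,0,0,0,-4,0,0,0,-2,0,0,0,0,0,0,0,0,0])

```text
time: 3.5
ee_pos: [0.5443, 0.1613, 0.2216]
eef_rot: [0.598, 0.801, 0.001, 0.001]
ft_force: [-0.5, -0.2, -0.9]
width: 0.0006
grip_force: 0.0
```

```bash
python3 - <<'E'
from h import *
ci,im=snap('wrist','w3.png');np.save('pics/ci_w3.npy',ci,allow_pickle=True);s=r.read_state();print(s['time'],s['ee_pos'],s['eef_rot'],s['width'],s['grip_force'],s['ft_force'])
p,f=fitlid(ci,im,[*s['ee_pos'][:2],.287],s['ee_pos'][2]-.0145);print(p,f)
Rm=R.from_quat(s['eef_rot']).as_matrix();d=np.r_[p[:2]-s['ee_pos'][:2],0];print('lid centre in tool cm',d@Rm*100)
E
```

```text
3.55 [0.54360281 0.16101254 0.22006779] [ 5.98312253e-01  8.01263024e-01 -1.06414275e-04 -4.73713163e-05] 0.0006982372218402343 0.0 [-0.12043646  0.34917258 -0.70444227]
[0.55851673 0.15179204 0.07782954] 1.6865671641791045
lid centre in tool cm [-1.30769483e+00  1.16805949e+00 -1.98156249e-04]
```

View pics/w3.png

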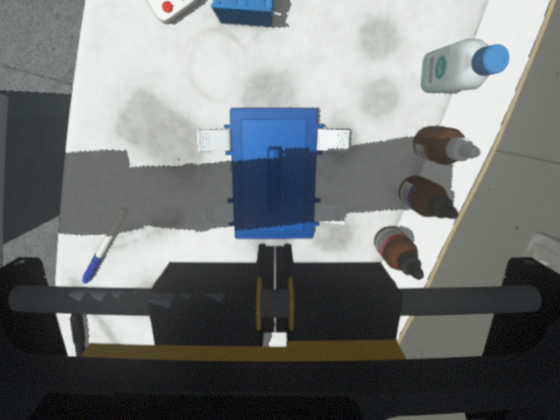

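The fingers hadn't closed when I lifted (width was still 19.8 mm). The lid lies where it was, so I'll go again with a longer close.

Call:
arm_command(moves=[0,0,0,0,0,0,0,0,0,0,4,0,0,0,4,0,0,0,4,0,0,0,4,0,0,0,2.5,0,0,0,1.3,0,0,0,0,0,0,0,0,0,0,0,0,0], fingers=50)

```text
time: 4.47
ee_pos: [0.5444, 0.1613, 0.0235]
eef_rot: [0.598, 0.801, 0.0, 0.0]
ft_force: [0.7, -0.5, -0.2]
width: 0.0437
grip_force: 0.0
```

Call:
arm_command(moves=[0,0,0,0,0,0,0,0,0,0,0,0,0,0,0,0,0,0,0,0,0,0,0,0,0,0,0,0,0,0,0,0], fingers=0, squeeze=30)

```text
time: 5.13
ee_pos: [0.5438, 0.1611, 0.0226]
eef_rot: [0.598, 0.801, 0.0, 0.0]
ft_force: [-0.7, -0.2, 0.6]
width: 0.0024
grip_force: 0.0
```

The fingers closed without finding the bar. I'll look from all the cameras at once.

```bash
python3 - <<'E'
from h import *
ci,w=snap('wrist','w4.png');np.save('pics/ci_w4.npy',ci,allow_pickle=True);_,a=snap('scene','s4.png');_,b=snap('side','d4.png')
s=r.read_state();print(s['ee_pos'],s['width']);print('tcp px',proj(ci,s['ee_pos']))
for n in(0,):
    S=r.camera_info('scene');D=r.camera_info('side');print(proj(S,s['ee_pos']),proj(D,s['ee_pos']))
def c(im,x,y,W,h,k):return cv2.resize(im[y:y+h,x:x+W],(W*k,h*k),interpolation=cv2.INTER_CUBIC)
o=np.vstack([np.hstack([c(a,210,225,100,75,4),c(b,240,180,100,75,4)]),np.hstack([c(w,80,100,400,300,1),c(w,225,140,100,75,4)])])
cv2.imwrite('pics/z4.png',o[:,:,::-1])
c3=np.load('pics/ci_w3.npy',allow_pickle=True).item();print('w3 tcp at z.03:',proj(c3,[.5438,.161,.035]),proj(c3,[.5436,.161,.220]))
E
```

```text
[0.54377841 0.16104334 0.02254374] 0.0003999771442135253
tcp px [[274.0995508  238.83574767]]
[[261.30567707 258.04552206]] [[284.90029069 213.06921816]]
w3 tcp at z.03: [[273.30102675 180.10298787]] [[272.9511271  237.97457736]]
```

View pics/z4.png

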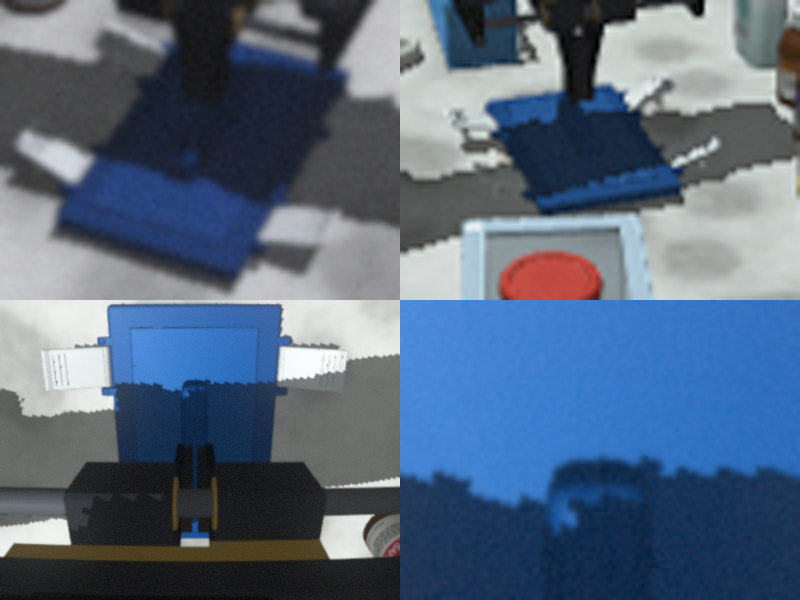

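```bash
python3 - <<'E'
from h import *
S=r.camera_info('scene');D=r.camera_info('side');W=np.load('pics/ci_w4.npy',allow_pickle=True).item()
for z in(.0225,.03,.04,.05,.06):
    P=[.5438,.161,z];print(z,proj(S,P)[0].round(1),proj(D,P)[0].round(1),proj(W,P)[0].round(1))
d=cv2.imread('pics/d4.png').astype(int)
for y in range(192,224):print(y,[tuple(d[y,x]) for x in(279,282,284,286,288,291)])
def g(im,x,y,w,h,k):
    c=im[y:y+h,x:x+w].astype(float);return cv2.resize(np.clip(255*(c/255)**.45,0,255).astype(np.uint8),(w*k,h*k),interpolation=cv2.INTER_NEAREST)
cv2.imwrite('pics/z5.png',np.hstack([g(cv2.imread('pics/d4.png'),260,185,50,50,8),g(cv2.imread('pics/s4.png'),235,225,50,50,8)]))
E
```

```text
0.0225 [261.3 258. ] [284.9 213.1] [274.1 238.9]
0.03 [261.2 255.6] [284.9 210.9] [274.1 243.4]
0.04 [261.1 252.4] [284.9 208.1] [274.1 249.9]
0.05 [261.  249.1] [284.8 205.2] [274.1 257. ]
0.06 [260.9 245.8] [284.8 202.3] [274.1 264.9]
192 [(np.int64(134), np.int64(137), np.int64(132)), (np.int64(21), np.int64(21), np.int64(16)), (np.int64(24), np.int64(23), np.int64(22)), (np.int64(30), np.int64(28), np.int64(27)), (np.int64(13), np.int64(11), np.int64(10)), (np.int64(206), np.int64(211), np.int64(202))]
193 [(np.int64(163), np.int64(166), np.int64(160)), (np.int64(21), np.int64(19), np.int64(22)), (np.int64(24), np.int64(24), np.int64(21)), (np.int64(28), np.int64(28), np.int64(26)), (np.int64(15), np.int64(13), np.int64(13)), (np.int64(204), np.int64(209), np.int64(202))]
194 [(np.int64(199), np.int64(203), np.int64(196)), (np.int64(16), np.int64(18), np.int64(17)), (np.int64(26), np.int64(25), np.int64(25)), (np.int64(25), np.int64(25), np.int64(22)), (np.int64(14), np.int64(13), np.int64(11)), (np.int64(205), np.int64(208), np.int64(201))]
195 [(np.int64(220), np.int64(224), np
[... 7120 characters left out ...]
, np.int64(42), np.int64(23)), (np.int64(65), np.int64(43), np.int64(26)), (np.int64(65), np.int64(42), np.int64(25)), (np.int64(63), np.int64(40), np.int64(23))]
222 [(np.int64(65), np.int64(42), np.int64(23)), (np.int64(65), np.int64(42), np.int64(25)), (np.int64(63), np.int64(40), np.int64(21)), (np.int64(62), np.int64(40), np.int64(20)), (np.int64(65), np.int64(43), np.int64(23)), (np.int64(63), np.int64(39), np.int64(17))]
223 [(np.int64(64), np.int64(40), np.int64(23)), (np.int64(67), np.int64(45), np.int64(29)), (np.int64(64), np.int64(42), np.int64(24)), (np.int64(64), np.int64(39), np.int64(23)), (np.int64(63), np.int64(40), np.int64(20)), (np.int64(62), np.int64(40), np.int64(25))]
```

View pics/z5.png

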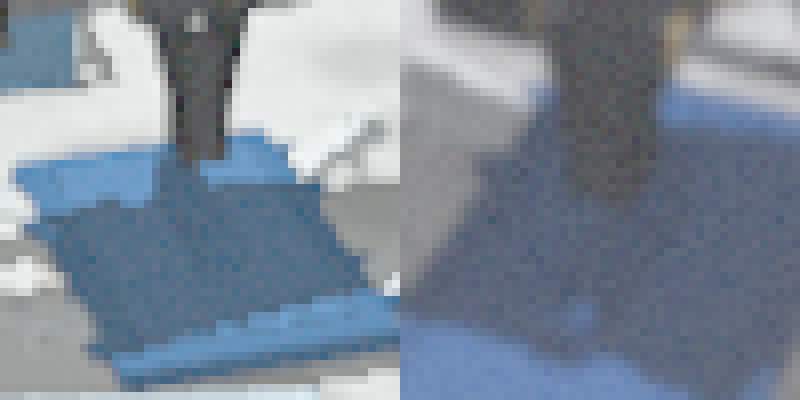

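Enhanced crops: the real fingertip shows at side (285,205) and scene (261,250). Both match z≈0.05, not the reported 0.0225. I'll check whether the wrist camera also sits high, and where each camera puts the lid.

```bash
cat >> h.py <<'E'
def fitz(ci,m,g,rows=420):
    def f(p):
        h=cv2.convexHull((proj(ci,box(p,.109,.174,p[3],p[3]+.012))*16).astype(np.int32).reshape(-1,1,2))
        q=np.zeros_like(m);cv2.fillConvexPoly(q,h,1,shift=4);return ((q!=m)[:rows]).sum()/m.sum()
    g=np.array(g,float)
    o=minimize(f,g,method='Nelder-Mead',options=dict(initial_simplex=np.vstack([g]+[g+e for e in np.diag([.006,.006,.05,.01])]),xatol=1e-5));return o.x.round(4),round(o.fun,4)
def mask(im,ci,P,rows):
    m=bluemask(im);m[rows:]=0
    m=cv2.morphologyEx(m,cv2.MORPH_CLOSE,np.ones((9,9)));m=cv2.morphologyEx(m,cv2.MORPH_OPEN,np.ones((5,5)))
    n,lab,st,_=cv2.connectedComponentsWithStats(m);u,v=proj(ci,P)[0].astype(int);return (lab==lab[v,u]).astype(np.uint8)
E
python3 - <<'E'
from h import *
for n,rows in(('w1',248),('w2',240),('w3',240),('scene0',420),('side0',420)):
    ci=np.load('pics/ci_%s.npy'%n,allow_pickle=True).item();im=cv2.imread('pics/%s.png'%n)[:,:,::-1].copy()
    m=mask(im,ci,[.544,.178,.02],rows);x,y,w,h=cv2.boundingRect(m)
    print(n,(x,y,w,h),m.sum(),fitz(ci,m,[.544,.16,.29,.007],rows),fitz(ci,m,[.544,.16,.28,-.015],rows))
E
```

```text
w1 (206, 83, 125, 157) 12736 (array([ 0.5442,  0.1609,  0.3097, -0.0034]), np.float64(0.0429)) (array([ 0.5438,  0.1604,  0.2939, -0.0045]), np.float64(0.0364))
w2 (218, 105, 118, 135) 14454 (array([ 0.544 ,  0.1605,  0.2933, -0.0024]), np.float64(0.0097)) (array([ 0.5442,  0.1605,  0.2927, -0.0036]), np.float64(0.0095))
w3 (231, 109, 86, 129) 10537 (array([ 0.5447,  0.1593,  0.2943, -0.0076]), np.float64(0.011)) (array([ 0.5447,  0.1593,  0.2952, -0.0075]), np.float64(0.0111))
scene0 (226, 233, 67, 60) 2452 (array([0.5479, 0.154 , 0.3325, 0.0034]), np.float64(0.1599)) (array([ 0.551 ,  0.15  ,  0.2903, -0.0044]), np.float64(0.1419))
side0 (263, 202, 47, 31) 1018 (array([0.5413, 0.1718, 0.2551, 0.0027]), np.float64(0.1415)) (array([0.5422, 0.1653, 0.2487, 0.0052]), np.float64(0.1611))
```

Both effects say the true tip is about 25 mm above the reported TCP, so the fingers closed above the bar. I'll reopen and descend further, watching the force.

Call:
arm_command(moves=[0,0,0,0,0,0,0,0,0,0,0,0,0,0,0,0,0,0,0,0,0,0,0,0,0,0,0.5,0,0,0,0.5,0,0,0,0.4,0,0,0,0,0], fingers=50)

```text
time: 6.12
ee_pos: [0.543, 0.1608, 0.0073]
eef_rot: [0.598, 0.801, -0.001, -0.001]
ft_force: [-0.9, -0.2, -0.0]
width: 0.043
grip_force: 0.0
```

Call:
arm_command(moves=[0,0,0.2,0,0,0,0.2,0,0,0,0,0])

```text
time: 6.37
ee_pos: [0.5436, 0.161, 0.0042]
eef_rot: [0.598, 0.801, -0.0, -0.0]
ft_force: [0.0, -0.1, 0.1]
width: 0.0434
grip_force: 0.0
```

Call:
arm_command(moves=[0,0,0.2,0,0,0,0,0])

```text
time: 6.53
ee_pos: [0.5437, 0.161, 0.0023]
eef_rot: [0.598, 0.801, -0.0, -0.0]
ft_force: [0.0, 0.1, -0.1]
width: 0.0434
grip_force: 0.0
```

Call:
arm_command(moves=[0,0,0.2,0,0,0,0,0])

```text
time: 6.7
ee_pos: [0.5437, 0.161, 0.0003]
eef_rot: [0.598, 0.801, -0.0, -0.0]
ft_force: [0.4, -1.3, 0.0]
width: 0.0437
grip_force: 0.0
```

```bash
python3 - <<'E'
from h import *
_,a=snap('scene','s6.png');_,b=snap('side','d6.png');s=r.read_state();print(s['ee_pos'],s['ft_force'],s['joint_positions'])
def g(im,x,y,w,h,k):
    c=im[y:y+h,x:x+w].astype(float);return cv2.resize(np.clip(255*(c/255)**.45,0,255).astype(np.uint8),(w*k,h*k),interpolation=cv2.INTER_NEAREST)
for p in('s','d'):0
cv2.imwrite('pics/z6.png',np.hstack([g(cv2.imread('pics/d6.png'),260,185,50,50,8),g(cv2.imread('pics/s6.png'),235,225,50,50,8)]))
E
```

```text
[5.43762727e-01 1.61033712e-01 5.01520334e-04] [ 0.15041572  0.26084256 -0.17247471] [-0.206657    0.39455436 -0.19255263  1.80351603  0.09042286  0.95209909
 -0.14933591]
```

Call:
arm_command(moves=[0,0,0.2,0,0,0,0,0])

```text
time: 6.97
ee_pos: [0.5437, 0.161, -0.0017]
eef_rot: [0.598, 0.801, -0.0, -0.0]
ft_force: [0.1, 0.0, -0.2]
width: 0.0435
grip_force: 0.0
```

Call:
arm_command(moves=[0,0,0,0,0,0,0,0,0,0,0,0,0,0,0,0,0,0,0,0,0,0,0,0,0,0,0,0,0,0,0,0], fingers=0)

```text
time: 7.63
ee_pos: [0.5438, 0.1611, -0.0014]
eef_rot: [0.598, 0.801, 0.0, 0.0]
ft_force: [-1.0, 0.1, 1.5]
width: 0.0155
grip_force: 30.0
```

Gripped (15.5 mm, 30 N), and the bar is now centred. Before carrying the lid I want a precise carrier pose from the wrist camera with empty fingers, so I'll release, rise and look.

Call:
arm_command(moves=[0,0,0,0,0,0,0,0,0,0,0,0,0,0,0,0,0,0,0,0,0,0,-3,0,0,0,-4,0,0,0,-4,0,0,0,-4,0,0,0,-4,0,0,0,-3,0], fingers=50)

```text
time: 8.55
ee_pos: [0.5443, 0.1613, 0.2225]
eef_rot: [0.598, 0.801, 0.001, 0.001]
ft_force: [0.4, -1.0, 0.6]
width: 0.0436
grip_force: 0.0
```

Call:
arm_command(moves=[-4,0,0,7,-4,-0.5,0,5.5,-4,-0.5,0,0,-4,-0.5,0,0,-4,-0.5,0,0,-4,-0.5,0,0,-4,-0.5,0,0,-4,0,0,0,-1,0,0,0,0,0,0,0,0,0,0,0,0,0,0,0])

```text
time: 9.55
ee_pos: [0.5496, -0.1672, 0.2185]
eef_rot: [0.681, 0.732, 0.0, -0.0]
ft_force: [0.2, 0.6, 0.5]
width: 0.0438
grip_force: 0.0
```

```bash
python3 - <<'E'
from h import *
s=r.read_state();ci,im=snap('wrist','w7.png');np.save('pics/ci_w7.npy',ci,allow_pickle=True);print(s['time'],s['ee_pos'],s['eef_rot'],np.abs(s['joint_vel']).max())
print(proj(ci,[[.5297,-.1615,.094],[.5337,-.168,.094]]))
E
```

```text
9.55 [ 0.54956244 -0.16715299  0.21847481] [ 6.81387636e-01  7.31922647e-01  2.65590632e-04 -2.39440280e-04] 0.010895048498115812
[[255.79720285 186.17018515]
 [259.24023662 192.42827796]]
```

View pics/w7.png

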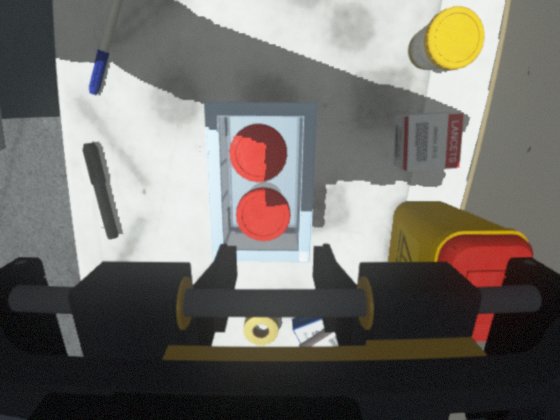

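Wrist view: carrier rim outer edges at columns about 207 and 313 and rows about 103 and 261, with the mouth inside it. The sharps bin is at the lower right. I'll fit the edges.

```bash
python3 - <<'E'
from h import *
ci=np.load('pics/ci_w7.npy',allow_pickle=True).item();im=cv2.GaussianBlur(cv2.imread('pics/w7.png'),(3,3),0).astype(float)
def edge(vals,lo):
    g=np.abs(np.diff(vals,axis=0)).sum(1);k=g.argmax();
    if 0<k<len(g)-1:
        d=g[k-1]-2*g[k]+g[k+1];o=.5*(g[k-1]-g[k+1])/d if d else 0
    else:o=0
    return lo+k+o+.5
L={}
for n,lo,hi in(('L',202,214),('R',307,320)):
    L[n]=np.array([[edge(im[y,lo:hi],lo),y] for y in range(115,250,3)])
for n,lo,hi in(('T',97,109),('B',256,268)):
    L[n]=np.array([[x,edge(im[lo:hi,x],lo)] for x in range(225,295,3)])
Q=[]
for n in 'LRTB':
    p=L[n]; P=onz(ci,p,.094)[:,:2]
    ax=0 if n in'LR' else 1
    # robust line coord_ax = a+b*other
    t=P[:,1-ax];y=P[:,ax];tm=t.mean()
    f=least_squares(lambda c:c[0]+c[1]*(t-tm)-y,[y.mean(),0],loss='soft_l1',f_scale=.0005);res=np.abs(f.fun)
    print(n,p[::6].round(1).tolist(),'line',f.x.round(4),'at',tm.round(3),'medres',np.median(res).round(5))
    Q.append((f.x,tm))
E
```

```text
L [[204.3, 115.0], [204.5, 133.0], [209.5, 151.0], [206.6, 169.0], [207.5, 187.0], [208.5, 205.0], [209.5, 223.0], [211.0, 241.0]] line [ 0.4789 -0.0616] at -0.161 medres 0.00013
R [[316.3, 115.0], [315.5, 133.0], [314.7, 151.0], [314.3, 169.0], [313.4, 187.0], [312.1, 205.0], [311.7, 223.0], [310.5, 241.0]] line [ 0.5896 -0.0654] at -0.153 medres 0.00016
T [[225.0, 101.6], [243.0, 102.0], [261.0, 102.2], [279.0, 102.0]] line [-0.0769  0.0638] at 0.529 medres 0.00015
B [[225.0, 256.5], [243.0, 261.1], [261.0, 261.5], [279.0, 260.8]] line [-0.2479  0.0528] at 0.539 medres 0.00034
```

Call:
arm_command(moves=[4,0,0,0,4,0.3,0,0,4,0.3,0,0,4,0.3,0,0,4,0.3,0,0,4,0.3,0,0,4,0.26,0,0,4,0,0,0,0.8,0,0,-7,0,0,0,-5.4,0,0,0,0,0,0,0,0])

```text
time: 10.6
ee_pos: [0.5436, 0.1604, 0.2186]
eef_rot: [0.6, 0.8, 0.0, 0.0]
ft_force: [-0.3, 0.4, -0.3]
width: 0.0433
grip_force: 0.0
```

Call:
arm_command(moves=[0,0,4,0,0,0,4,0,0,0,4,0,0,0,4,0,0,0,2,0,0,0,0,0,0,0,0,0])

```text
time: 11.18
ee_pos: [0.5437, 0.1593, 0.0385]
eef_rot: [0.6, 0.8, -0.001, -0.0]
ft_force: [0.4, 1.5, 1.1]
width: 0.0434
grip_force: 0.0
```

Call:
arm_command(moves=[0,0,2,0,0.1,0,1.5,0,0,0,0.5,0,0,0,0,0,0,0,0,0])

```text
time: 11.6
ee_pos: [0.5449, 0.161, 0.0004]
eef_rot: [0.599, 0.8, 0.001, 0.001]
ft_force: [-0.2, 0.3, 1.0]
width: 0.0435
grip_force: 0.0
```

Call:
arm_command(moves=[0,0,0,0,0,0,0,0,0,0,0,0,0,0,0,0,0,0,0,0,0,0,0,0,0,0,0,0,0,0,0,0], fingers=0, squeeze=40)

```text
time: 12.27
ee_pos: [0.5439, 0.1607, -0.0013]
eef_rot: [0.599, 0.801, 0.0, 0.0]
ft_force: [-0.7, -0.5, 2.3]
width: 0.0154
grip_force: 40.0
```

Call:
arm_command(moves=[0,0,-2,0,0,0,-3,0,0,0,-4,0,0,0,-4,0,0,0,-4,0,0,0,-2,0,0,0,0,0,0,0,0,0])

```text
time: 12.93
ee_pos: [0.5439, 0.1608, 0.1888]
eef_rot: [0.599, 0.801, 0.0, 0.0]
ft_force: [-0.1, -0.5, -4.2]
width: 0.0151
grip_force: 40.0
```

Call:
arm_command(moves=[0,0,0,6.4,0,0,0,6.4,-2,0,0,0,-4,-0.5,0,0,-4,-0.5,0,0,-4,-0.5,0,0,-4,-0.5,0,0,-4,-0.5,0,0,-4,-0.49,0,0,-4,0,0,0,-2.1,0,0,0,0,0,0,0])

```text
time: 13.93
ee_pos: [0.5315, -0.1682, 0.1857]
eef_rot: [0.688, 0.726, -0.002, -0.001]
ft_force: [-0.6, -0.3, -3.2]
width: 0.0154
grip_force: 40.0
```

Call:
arm_command(moves=[0,0,1,0,0,0,2,0,0,0,2,0,0,0,1,0,0,0,0,0,0,0,0,0,0,0,0,0])

```text
time: 14.52
ee_pos: [0.5345, -0.1612, 0.1292]
eef_rot: [0.684, 0.729, 0.0, 0.0]
ft_force: [0.3, -1.0, -2.8]
width: 0.0151
grip_force: 40.0
```

```bash
python3 - <<'E'
from h import *
s=r.read_state();print(s['time'],s['ee_pos'],s['eef_rot'],s['ft_force'],s['width'])
Rm=R.from_quat(s['eef_rot']).as_matrix();print('yaw',-np.arctan2(Rm[0,0],Rm[1,0]),'move tool cm',np.array([.5343-s['ee_pos'][0],-.1617-s['ee_pos'][1],0])@Rm*100)
ci,im=snap('wrist','w8.png')
z=s['ee_pos'][2]+.0083
m=mask(im,ci,[*(s['ee_pos'][:2]+Rm[:2,0]*.06),z],240);print(m.sum(),cv2.boundingRect(m),fitz(ci,m,[*s['ee_pos'][:2],.063,z],240))
E
```

```text
14.5167 [ 0.53452741 -0.1611651   0.12919019] [6.84279795e-01 7.29219424e-01 2.76642183e-04 3.41776773e-04] [ 0.33650544 -1.00739727 -2.78421112] 0.015123992082619482
yaw 0.06356488850573866 move tool cm [-5.19378497e-02 -2.60926932e-02 -1.65069290e-05]
24970 (178, 102, 205, 138) (array([ 0.5353, -0.1604,  0.0699,  0.131 ]), np.float64(0.03))
```

Call:
arm_command(moves=[-0.07,-0.03,1,0,0,0,1,0,0,0,1,0,0,0,0.4,0,0,0,0,0,0,0,0,0,0,0,0,0])

```text
time: 15.15
ee_pos: [0.534, -0.1623, 0.0949]
eef_rot: [0.685, 0.729, 0.0, 0.0]
ft_force: [0.7, 0.0, -3.5]
width: 0.0151
grip_force: 40.0
```

Call:
arm_command(moves=[0,0,0.2,0,0,0,0.2,0,0,0,0,0,0,0,0,0])

```text
time: 15.48
ee_pos: [0.5337, -0.1622, 0.0905]
eef_rot: [0.685, 0.729, 0.0, -0.0]
ft_force: [0.3, -0.1, -4.6]
width: 0.0152
grip_force: 40.0
```

Call:
arm_command(moves=[0,0,0.2,0,0,0,0,0,0,0,0,0])

```text
time: 15.73
ee_pos: [0.5337, -0.1622, 0.0884]
eef_rot: [0.685, 0.729, -0.0, -0.0]
ft_force: [0.1, 0.5, -3.9]
width: 0.0152
grip_force: 40.0
```

Call:
arm_command(moves=[0,0,0.2,0,0,0,0,0,0,0,0,0])

```text
time: 15.98
ee_pos: [0.5337, -0.1623, 0.0864]
eef_rot: [0.685, 0.729, -0.0, -0.0]
ft_force: [0.3, -0.1, -3.9]
width: 0.0155
grip_force: 40.0
```

Call:
arm_command(moves=[0,0,0.15,0,0,0,0,0,0,0,0,0])

```text
time: 16.23
ee_pos: [0.534, -0.1624, 0.0854]
eef_rot: [0.685, 0.729, 0.0, 0.0]
ft_force: [-0.6, -1.2, 0.2]
width: 0.0158
grip_force: 40.0
```

Call:
arm_command(moves=[0,0,0.1,0,0,0,0,0,0,0,0,0])

```text
time: 16.48
ee_pos: [0.534, -0.1624, 0.0853]
eef_rot: [0.685, 0.729, 0.0, 0.0]
ft_force: [-5.0, 0.9, 9.9]
width: 0.0152
grip_force: 40.0
```

Contact came at exactly the expected seated height. Release and rise.

Call:
arm_command(moves=[0,0,-0.1,0,0,0,0,0,0,0,0,0,0,0,0,0,0,0,0,0,0,0,0,0,0,0,-2,0,0,0,-4,0,0,0,-4,0,0,0,-1,0,0,0,0,0], fingers=45)

```text
time: 17.4
ee_pos: [0.5359, -0.1628, 0.1991]
eef_rot: [0.685, 0.729, 0.002, 0.003]
ft_force: [0.5, 0.8, -0.6]
width: 0.0392
grip_force: 0.0
```

```bash
python3 - <<'E'
from h import *
s=r.read_state();print(s['time'],s['ee_pos'],s['eef_rot'],s['ft_force'],s['width'],s['joint_positions'])
ci,w=snap('wrist','w9.png');np.save('pics/ci_w9.npy',ci,allow_pickle=True);_,a=snap('scene','s9.png');_,b=snap('side','d9.png')
def c(im,x,y,W,h,k):return cv2.resize(im[y:y+h,x:x+W],(W*k,h*k),interpolation=cv2.INTER_CUBIC)
o=np.vstack([np.hstack([c(a,295,135,100,75,4),c(b,230,215,100,75,4)]),np.hstack([c(w,80,60,400,300,1),cv2.resize(b[80:380,80:480],(400,300))])])
cv2.imwrite('pics/z9.png',o[:,:,::-1])
E
```

```text
17.4 [ 0.53586153 -0.16278379  0.19912268] [0.68457353 0.72893577 0.00181114 0.00290583] [ 0.49324736  0.77661696 -0.5530656 ] 0.03924425090584261 [ 0.16434055  0.17571745  0.05569212  1.63251725 -0.0101866   1.32679029
  0.2843191 ]
```

View pics/z9.png

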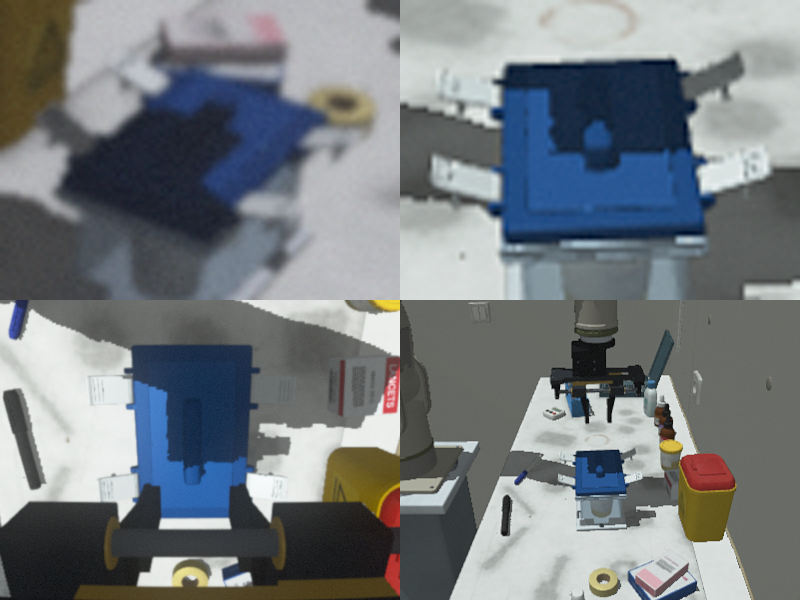

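All four clips are open and the lid is flat: side view shows the plate parallel to the rim, and the wrist view shows the lid within the flange outline. Next, a numeric check of the fingertip and gripper body heights before pressing.

```bash
python3 - <<'E'
from h import *
D=r.camera_info('side');S=r.camera_info('scene')
e=np.array([.53586,-.16278,.19912])
for dz in(0,.02,.025,.03,.07,.095,.12):print(dz,proj(D,e+[0,0,dz])[0].round(1),proj(S,e+[0,0,dz])[0].round(1))
d=cv2.imread('pics/d9.png').max(2)
for y in range(150,212,2):print(y,''.join('#' if v<60 else '.' for v in d[y,225:345]))
E
```

```text
0 [279.4 212.6] [346.5 137.9]
0.02 [279.3 204.5] [347.3 130.7]
0.025 [279.2 202.5] [347.5 128.8]
0.03 [279.2 200.4] [347.6 127. ]
0.07 [278.9 183.6] [349.2 112. ]
0.095 [278.7 172.8] [350.2 102.3]
0.12 [278.5 161.6] [351.2  92.3]
150 .......#..###.####################################################################################........#.............
152 .......#####################################################################.......###############..................#...
154 .......###################.#####################################............#......################...............##....
156 ......#..#####.#######################################################################################............##....
158 ......###.#.#########################################################################################.#..........##.....
160 ......#########################################################################..#....##############.............#......
162 ......#############.###.............................................##########..........###########............##...
[... 2304 characters left out ...]
..................###......................................................
202 .........................................###.......................................................................#..##
204 ......................................................................................................................##
206 .......................................................................................................................#
208 ........................................................................................................................
210 ........................................................................................................................
```

Tips lie about 26 mm above the reported TCP and the knuckles another 58 mm up, so there is room. The finger backs taper, so I'll turn 90° and press with the fingers' side faces.

Call:
arm_command(moves=[0,0,0,-7,0,0,0,-7,0,0,0,-7,0,0,0,-7,0,0,0,-7,0,0,0,-7,0,0,0,-7,0,0,0,-7,0,0,0,-7,0,0,0,-7,0,0,0,-7,0,0,0,-7], fingers=0, squeeze=10)

```text
time: 18.55
ee_pos: [0.5329, -0.1621, 0.1932]
eef_rot: [0.018, 1.0, 0.0, -0.001]
ft_force: [-0.4, -0.7, 0.2]
width: 0.0005
grip_force: 0.0
```

Call:
arm_command(moves=[0,0,0,-6,2.8,1.6,0,0,2.8,1.6,0,0,2.8,1.6,0,0,0,0,0,0,0,0,0,0,0,0,0,0,0,0,0,0])

```text
time: 19.22
ee_pos: [0.4473, -0.12, 0.1945]
eef_rot: [-0.031, 1.0, 0.0, -0.0]
ft_force: [0.9, -0.4, 0.5]
width: 0.0003
grip_force: 0.0
```

```bash
cat >> h.py <<'E'
C=np.array([.5340,-.1624]);Y=.0636
def rel():
    s=r.read_state();Rm=R.from_quat(s['eef_rot']).as_matrix();c,n=np.cos(Y),np.sin(Y)
    d=s['ee_pos'][:2]-C;print('t',s['time'],'carrier mm',(np.array([c*d[0]+n*d[1],-n*d[0]+c*d[1]])*1000).round(1),'z',(s['ee_pos'][2]*1000).round(1),'tool-x dir in carrier',(np.degrees(np.arctan2(Rm[1,0],Rm[0,0])-Y)).round(2),'F carrier',np.array([c*s['ft_force'][0]+n*s['ft_force'][1],-n*s['ft_force'][0]+c*s['ft_force'][1],s['ft_force'][2]]).round(1),s['joint_positions'].round(2))
E
python3 - <<'E'
from h import *
rel();ci,b=snap('side','d10.png');d=b.max(2);s=r.read_state();e=s['ee_pos'];print(proj(ci,e),proj(ci,e+[0,0,.026]))
u=int(proj(ci,e)[0][0])
for y in range(140,215,2):print(y,''.join('#' if v<60 else '.' for v in d[y,u-40:u+40]))
print('bin',onz(ci,[[366,306]],0),onz(ci,[[358,243],[360,268]],.17))
E
```

```text
t 19.2167 carrier mm [-83.8  47.9] z 194.5 tool-x dir in carrier -180.06 F carrier [ 0.9 -0.4  0.5] [ 0.27 -0.02 -0.1   1.85 -0.    1.31  1.8 ]
[[241.42902742 205.70224069]] [[240.77432603 195.57169917]]
140 ......................################################..........................
142 ......................################################..........................
144 ......................################################..........................
146 ........................##############################..........................
148 .......................################################.........................
150 .....................#################################..........................
152 .....................#################################..........................
154 .....................##################################.........................
156 ....................#####..############################.........................
158 .................######################################.........................
160 ................###...#################.##
[... 1756 characters left out ...]
...................................................................
204 ................................................................................
206 ................................................................................
208 ................................................................................
210 ................................................................................
212 ................................................................................
214 ................................................................................
bin [[ 0.72911815 -0.23854522  0.        ]] [[ 0.69874331 -0.24238487  0.17      ]
 [ 0.68965398 -0.32906267  0.17      ]]
```

The sides are straight with ±10 mm half-width. Descending onto the front-left clip.

Call:
arm_command(moves=[0,0,4,0,0,0,4,0,0,0,2,0,0,0,0.5,0,0,0,0.5,0,0,0,0.5,0,0,0,0,0,0,0,0,0])

```text
time: 19.93
ee_pos: [0.4478, -0.1198, 0.0811]
eef_rot: [-0.031, 1.0, -0.0, 0.001]
ft_force: [0.4, -0.3, 0.4]
width: 0.0005
grip_force: 0.0
```

Call:
arm_command(moves=[0,0,0.4,0,0,0,0.4,0,0,0,0.4,0,0,0,0,0])

```text
time: 20.27
ee_pos: [0.4466, -0.1196, 0.0674]
eef_rot: [-0.031, 1.0, 0.0, -0.0]
ft_force: [-0.7, -0.4, -0.1]
width: 0.0003
grip_force: 0.1
```

Call:
arm_command(moves=[0,0,0.4,0,0,0,0.4,0,0,0,0.4,0,0,0,0,0])

```text
time: 20.6
ee_pos: [0.4464, -0.1195, 0.0551]
eef_rot: [-0.031, 1.0, 0.0, -0.001]
ft_force: [-0.6, -0.2, -0.4]
width: 0.0005
grip_force: 0.0
```

Call:
arm_command(moves=[0,0,0.4,0,0,0,0.4,0,0,0,0.1,0,0,0,0,0])

```text
time: 20.93
ee_pos: [0.4466, -0.1195, 0.0466]
eef_rot: [-0.031, 1.0, 0.0, -0.0]
ft_force: [-0.8, -0.7, 0.9]
width: 0.0001
grip_force: 0.1
```

Call:
arm_command(moves=[-0.2,0,0,0,-0.2,0,0,0,-0.2,0,0,0,0,0,0,0])

```text
time: 21.27
ee_pos: [0.4518, -0.1193, 0.0465]
eef_rot: [-0.031, 1.0, 0.0, -0.001]
ft_force: [-5.0, 0.1, 0.6]
width: 0.0003
grip_force: 2.4
```

Call:
arm_command(moves=[-0.1,0,0,0,-0.1,0,0,0,0,0,0,0])

```text
time: 21.52
ee_pos: [0.4528, -0.1192, 0.0461]
eef_rot: [-0.031, 1.0, 0.0, -0.002]
ft_force: [-7.1, -1.0, -2.3]
width: 0.0006
grip_force: 3.3
```

```bash
python3 -c "
from h import *
rel()"
```

```text
t 21.5167 carrier mm [-78.3  48.3] z 46.1 tool-x dir in carrier -180.06 F carrier [-7.2 -0.6 -2.3] [ 0.26  0.14 -0.11  2.02  0.02  0.99  1.78]
```

The hook is riding over the bead (7 N). Continuing gently.

Call:
arm_command(moves=[-0.1,0,0,0,-0.1,0,0,0,0,0,0,0])

```text
time: 21.77
ee_pos: [0.4539, -0.1192, 0.0457]
eef_rot: [-0.031, 1.0, 0.0, -0.003]
ft_force: [-10.0, -0.9, -2.6]
width: 0.0002
grip_force: 4.4
```

Call:
arm_command(moves=[-0.1,0,0,0,0,0,0,0])

```text
time: 21.93
ee_pos: [0.4545, -0.1191, 0.0455]
eef_rot: [-0.031, 1.0, 0.0, -0.004]
ft_force: [-9.7, -1.1, -2.8]
width: 0.0006
grip_force: 4.7
```

Call:
arm_command(moves=[-0.1,0,0,0,0,0,0,0])

```text
time: 22.1
ee_pos: [0.4557, -0.119, 0.0453]
eef_rot: [-0.031, 1.0, 0.0, -0.003]
ft_force: [-7.6, -0.7, -5.0]
width: 0.0001
grip_force: 3.8
```

Call:
arm_command(moves=[-0.1,0,0,0,0,0,0,0])

```text
time: 22.27
ee_pos: [0.4585, -0.1188, 0.0461]
eef_rot: [-0.031, 1.0, 0.0, -0.002]
ft_force: [-0.7, 0.1, -1.8]
width: 0.0
grip_force: 0.8
```

Call:
arm_command(moves=[-0.1,0,0,0,0,0,0,0])

```text
time: 22.43
ee_pos: [0.4597, -0.1188, 0.0465]
eef_rot: [-0.031, 1.0, 0.0, -0.001]
ft_force: [-6.7, -0.0, -2.0]
width: 0.0004
grip_force: 3.4
```

Call:
arm_command(moves=[-0.05,0,0,0,0,0,0,0])

```text
time: 22.6
ee_pos: [0.4597, -0.1187, 0.0464]
eef_rot: [-0.031, 1.0, 0.0, -0.002]
ft_force: [-7.7, -0.8, -0.3]
width: 0.0003
grip_force: 4.3
```

```bash
python3 -c "
from h import *
rel()"
```

```text
t 22.6 carrier mm [-71.4  48.3] z 46.4 tool-x dir in carrier -180.06 F carrier [-7.7 -0.3 -0.3] [ 0.26  0.15 -0.11  2.    0.02  0.99  1.77]
```

The snap came at 22.2 s (force dropped, then the firm stop at exactly −62 mm). Next is back right, at the diagonal.

Call:
arm_command(moves=[1,0,0,0,0.5,0,-2,0,0,0,-4,0,0,0,-4,0,0,0,-1,0,-4,-1.9,0,0,-4,-2,0,0,-4,-2,0,0,-4,-2,0,0,-1,-1.7,0,0,0,0,0,0,0,0,0,0])

```text
time: 23.6
ee_pos: [0.6118, -0.2011, 0.1568]
eef_rot: [-0.031, 1.0, -0.0, 0.0]
ft_force: [-0.7, 0.4, -0.4]
width: 0.0005
grip_force: 0.0
```

```bash
python3 -c "
from h import *
rel()"
```

```text
t 23.6 carrier mm [ 75.2 -43.5] z 156.8 tool-x dir in carrier -180.11 F carrier [-0.7  0.4 -0.4] [ 0.29  0.39 -0.05  1.45  0.02  1.3   1.86]
```

Call:
arm_command(moves=[0,0,0,0,0,0,0,0])

```text
time: 23.77
ee_pos: [0.6111, -0.1994, 0.1577]
eef_rot: [-0.032, 0.999, 0.0, 0.001]
ft_force: [0.2, -0.1, -0.3]
width: 0.0005
grip_force: 0.0
```

```bash
python3 -c "
from h import *
rel()"
```

```text
t 23.7667 carrier mm [ 74.6 -41.8] z 157.7 tool-x dir in carrier -180.0 F carrier [ 0.1 -0.1 -0.3] [ 0.29  0.39 -0.05  1.45  0.02  1.3   1.86]
```

Call:
arm_command(moves=[-0.94,-0.62,0,0,0,0,3,0,0,0,3,0,0,0,1.5,0,0,0,0.4,0,0,0,0.4,0,0,0,0.4,0,0,0,0.4,0,0,0,0.4,0,0,0,0.4,0,0,0,0,0])

```text
time: 24.68
ee_pos: [0.6209, -0.2059, 0.0576]
eef_rot: [-0.031, 1.0, -0.0, -0.0]
ft_force: [-0.3, 0.2, 0.5]
width: 0.0005
grip_force: 0.3
```

```bash
python3 -c "
from h import *
rel()"
```

```text
t 24.6833 carrier mm [ 84. -49.] z 57.6 tool-x dir in carrier -180.05 F carrier [-0.3  0.2  0.5] [ 0.29  0.49 -0.05  1.53  0.03  1.13  1.86]
```

Call:
arm_command(moves=[0,0,0.4,0,0,0,0.4,0,0,0,0.3,0,0,0,0,0,0.2,0,0,0,0.2,0,0,0,0.1,0,0,0,0.1,0,0,0,0,0,0,0])

```text
time: 25.43
ee_pos: [0.6167, -0.206, 0.0478]
eef_rot: [-0.032, 0.999, -0.0, 0.002]
ft_force: [7.2, -0.5, -2.8]
width: 0.0005
grip_force: 3.0
```

Call:
arm_command(moves=[0.1,0,0,0,0.1,0,0,0,0,0,0,0])

```text
time: 25.68
ee_pos: [0.6156, -0.2059, 0.048]
eef_rot: [-0.032, 0.999, -0.0, 0.003]
ft_force: [10.6, 0.1, -3.0]
width: 0.0005
grip_force: 4.4
```

Call:
arm_command(moves=[0.1,0,0,0,0,0,0,0])

```text
time: 25.85
ee_pos: [0.6151, -0.206, 0.0481]
eef_rot: [-0.032, 0.999, -0.0, 0.003]
ft_force: [12.6, -0.0, -5.4]
width: 0.0004
grip_force: 5.4
```

Call:
arm_command(moves=[0.1,0,0,0,0,0,0,0])

```text
time: 26.02
ee_pos: [0.6141, -0.2059, 0.0481]
eef_rot: [-0.032, 0.999, -0.0, 0.003]
ft_force: [12.0, 0.5, -5.8]
width: 0.0006
grip_force: 5.6
```

```bash
python3 -c "
from h import *
rel()"
```

```text
t 26.0167 carrier mm [ 77.2 -48.6] z 48.1 tool-x dir in carrier -179.99 F carrier [12.  -0.2 -5.8] [ 0.3   0.48 -0.06  1.56  0.03  1.1   1.87]
```

Call:
arm_command(moves=[0.1,0,0,0,0,0,0,0])

```text
time: 26.18
ee_pos: [0.6126, -0.206, 0.0478]
eef_rot: [-0.032, 0.999, -0.0, 0.003]
ft_force: [10.3, -0.2, -5.1]
width: 0.0001
grip_force: 4.9
```

Call:
arm_command(moves=[0.1,0,0,0,0,0,0,0])

```text
time: 26.35
ee_pos: [0.6097, -0.2066, 0.0476]
eef_rot: [-0.032, 1.0, -0.0, 0.001]
ft_force: [3.2, -0.0, -0.1]
width: 0.0007
grip_force: 1.2
```

Call:
arm_command(moves=[0.05,0,0,0,0,0,0,0])

```text
time: 26.52
ee_pos: [0.6093, -0.2071, 0.0476]
eef_rot: [-0.031, 1.0, -0.0, 0.001]
ft_force: [5.5, -0.8, -0.1]
width: 0.0003
grip_force: 2.6
```

```bash
python3 -c "
from h import *
rel()"
```

```text
t 26.5167 carrier mm [ 72.3 -49.4] z 47.6 tool-x dir in carrier -180.06 F carrier [ 5.5 -1.2 -0.1] [ 0.3   0.48 -0.05  1.57  0.03  1.1   1.87]
```

Call:
arm_command(moves=[0.04,0,0,0,0,0,0,0])

```text
time: 26.68
ee_pos: [0.6093, -0.2071, 0.0478]
eef_rot: [-0.031, 1.0, -0.0, 0.001]
ft_force: [6.7, -0.4, -0.8]
width: 0.0004
grip_force: 3.2
```

Call:
arm_command(moves=[-1.3,0,0,0,0,0,-3,0,0,0,-4,0,0,2.5,0,0,0,2.5,0,0,0,2.5,0,0,0,2.2,0,0,0,0,0,0,0,0,0,0,0,0,0,0])

```text
time: 27.52
ee_pos: [0.6146, -0.1101, 0.1171]
eef_rot: [-0.031, 1.0, -0.0, -0.0]
ft_force: [-0.2, -0.1, -0.7]
width: 0.0006
grip_force: 0.0
```

```bash
python3 -c "
from h import *
rel()"
```

```text
t 27.5167 carrier mm [83.8 47.1] z 117.1 tool-x dir in carrier -180.09 F carrier [-0.2 -0.1 -0.7] [ 0.18  0.38 -0.09  1.55  0.04  1.21  1.71]
```

Call:
arm_command(moves=[0,0.1,2,0,0,0,1.5,0,0,0,0.5,0,0,0,0.5,0,0,0,0.5,0,0,0,0.5,0,0,0,0.5,0,0,0,0.5,0,0,0,0.5,0,0,0,0,0])

```text
time: 28.35
ee_pos: [0.6144, -0.1079, 0.0459]
eef_rot: [-0.031, 1.0, 0.0, -0.001]
ft_force: [1.2, -0.3, -1.1]
width: 0.0006
grip_force: 0.2
```

Call:
arm_command(moves=[0.2,0,0,0,0.2,0,0,0,0.1,0,0,0,0.1,0,0,0,0.1,0,0,0,0,0,0,0])

```text
time: 28.85
ee_pos: [0.6103, -0.1081, 0.0481]
eef_rot: [-0.032, 0.999, -0.0, 0.003]
ft_force: [9.1, 1.2, -3.5]
width: 0.0007
grip_force: 3.9
```

Call:
arm_command(moves=[0.1,0,0,0,0.1,0,0,0,0,0,0,0])

```text
time: 29.1
ee_pos: [0.6091, -0.1081, 0.0483]
eef_rot: [-0.032, 0.999, -0.0, 0.003]
ft_force: [12.0, 0.8, -5.9]
width: 0.0006
grip_force: 5.5
```

Call:
arm_command(moves=[0.1,0,0,0,0,0,0,0])

```text
time: 29.27
ee_pos: [0.6085, -0.1081, 0.0484]
eef_rot: [-0.032, 0.999, -0.0, 0.004]
ft_force: [13.3, 0.8, -6.8]
width: 0.0007
grip_force: 6.3
```

```bash
python3 -c "
from h import *
rel()"
```

```text
t 29.2667 carrier mm [77.8 49.5] z 48.4 tool-x dir in carrier -180.0 F carrier [13.3 -0.  -6.8] [ 0.18  0.42 -0.1   1.64  0.04  1.07  1.7 ]
```

Call:
arm_command(moves=[0.1,0,0,0,0,0,0,0])

```text
time: 29.43
ee_pos: [0.6074, -0.1081, 0.0483]
eef_rot: [-0.032, 0.999, -0.0, 0.004]
ft_force: [13.1, 1.0, -6.8]
width: 0.0004
grip_force: 6.4
```

Call:
arm_command(moves=[0.1,0,0,0,0,0,0,0])

```text
time: 29.6
ee_pos: [0.6051, -0.1083, 0.048]
eef_rot: [-0.032, 0.999, 0.0, 0.002]
ft_force: [9.4, 2.0, -2.8]
width: 0.0005
grip_force: 4.1
```

Call:
arm_command(moves=[0.06,0,0,0,0,0,0,0])

```text
time: 29.77
ee_pos: [0.6049, -0.1082, 0.048]
eef_rot: [-0.032, 0.999, 0.0, 0.003]
ft_force: [10.5, 1.1, -5.6]
width: 0.0005
grip_force: 5.4
```

```bash
python3 -c "
from h import *
rel()"
```

```text
t 29.7667 carrier mm [74.2 49.6] z 48.0 tool-x dir in carrier -180.01 F carrier [10.6  0.4 -5.6] [ 0.18  0.42 -0.1   1.65  0.04  1.07  1.71]
```

Call:
arm_command(moves=[0.05,0,0,0,0,0,0,0])

```text
time: 29.93
ee_pos: [0.6049, -0.1082, 0.0481]
eef_rot: [-0.032, 0.999, 0.0, 0.003]
ft_force: [13.1, 1.3, -6.3]
width: 0.0
grip_force: 6.4
```

Call:
arm_command(moves=[0.05,0,0,0,0,0,0,0])

```text
time: 30.1
ee_pos: [0.6048, -0.1082, 0.0481]
eef_rot: [-0.032, 0.999, 0.0, 0.004]
ft_force: [15.2, 1.9, -8.0]
width: 0.0009
grip_force: 7.5
```

```bash
python3 -c "
from h import *
rel()"
```

```text
t 30.1 carrier mm [74.1 49.6] z 48.1 tool-x dir in carrier -180.0 F carrier [15.3  0.9 -8. ] [ 0.18  0.42 -0.1   1.65  0.04  1.07  1.71]
```

Call:
arm_command(moves=[0.05,0,0,0,0,0,0,0])

```text
time: 30.27
ee_pos: [0.6046, -0.108, 0.0481]
eef_rot: [-0.032, 0.999, 0.0, 0.004]
ft_force: [17.5, 0.9, -9.7]
width: 0.0003
grip_force: 8.2
```

Call:
arm_command(moves=[-0.3,0,0,0,-0.3,0,0,0,-0.3,0,0,0,0,0,0,0,0,0,0,0])

```text
time: 30.68
ee_pos: [0.6097, -0.1084, 0.047]
eef_rot: [-0.031, 1.0, 0.0, -0.0]
ft_force: [-0.6, -0.1, 0.4]
width: 0.0006
grip_force: 0.0
```

```bash
python3 -c "
from h import *
rel()"
```

```text
t 30.6833 carrier mm [79. 49.] z 47.0 tool-x dir in carrier -180.05 F carrier [-0.6 -0.   0.4] [ 0.18  0.43 -0.09  1.63  0.04  1.08  1.7 ]
```

Call:
arm_command(moves=[0.15,0,0,0,0.1,0,0,0,0,0,0,0,0,0,0,0])

```text
time: 31.02
ee_pos: [0.6072, -0.1086, 0.0471]
eef_rot: [-0.031, 1.0, -0.0, 0.0]
ft_force: [0.8, 0.2, -0.9]
width: 0.0009
grip_force: 0.0
```

Call:
arm_command(moves=[0.1,0,0,0,0,0,0,0,0,0,0,0])

```text
time: 31.27
ee_pos: [0.6064, -0.1086, 0.0471]
eef_rot: [-0.031, 1.0, 0.0, 0.0]
ft_force: [-0.2, -0.4, 0.0]
width: 0.0004
grip_force: 0.0
```

Call:
arm_command(moves=[0.1,0,0,0,0,0,0,0,0,0,0,0])

```text
time: 31.52
ee_pos: [0.6054, -0.1087, 0.0471]
eef_rot: [-0.031, 1.0, -0.0, 0.0]
ft_force: [0.5, -0.5, -1.5]
width: 0.0003
grip_force: 0.0
```

```bash
python3 -c "
from h import *
rel()"
```

```text
t 31.5167 carrier mm [74.6 49.1] z 47.1 tool-x dir in carrier -180.04 F carrier [ 0.4 -0.5 -1.5] [ 0.18  0.42 -0.09  1.65  0.04  1.07  1.7 ]
```

Call:
arm_command(moves=[0.08,0,0,0,0,0,0,0,0,0,0,0])

```text
time: 31.77
ee_pos: [0.6047, -0.1087, 0.0471]
eef_rot: [-0.031, 1.0, 0.0, 0.0]
ft_force: [-0.0, 0.8, 0.8]
width: 0.0002
grip_force: 0.2
```

Call:
arm_command(moves=[0.08,0,0,0,0,0,0,0,0,0,0,0])

```text
time: 32.02
ee_pos: [0.6046, -0.1087, 0.0472]
eef_rot: [-0.031, 1.0, -0.0, 0.001]
ft_force: [4.7, -0.1, -2.4]
width: 0.0006
grip_force: 2.7
```

Call:
arm_command(moves=[0.08,0,0,0,0,0,0,0,0,0,0,0])

```text
time: 32.27
ee_pos: [0.6046, -0.1086, 0.0473]
eef_rot: [-0.032, 1.0, -0.0, 0.002]
ft_force: [9.5, -0.0, -5.7]
width: 0.0004
grip_force: 4.5
```

```bash
python3 -c "
from h import *
rel()"
```

```text
t 32.2667 carrier mm [73.8 49.2] z 47.3 tool-x dir in carrier -180.03 F carrier [ 9.5 -0.6 -5.7] [ 0.18  0.42 -0.1   1.65  0.04  1.07  1.71]
```

It's a firm stop with no free travel, and the stop positions agree with a slight lid yaw of about 0.02 rad, so this clip is shut. Now front right.

Call:
arm_command(moves=[-1.2,0,0,0,0,0,-3,0,0,0,-4,0,0,0,-3,0,3.4,-1.9,0,0,3.4,-1.9,0,0,3.4,-1.9,0,0,3.4,-1.9,0,0,3.4,-2.1,0,0,0,0,0,0,0,0,0,0,0,0,0,0])

```text
time: 33.27
ee_pos: [0.4516, -0.2152, 0.1473]
eef_rot: [-0.031, 1.0, 0.0, 0.0]
ft_force: [0.0, 0.1, 0.3]
width: 0.0006
grip_force: 0.0
```

```bash
python3 -c "
from h import *
rel()"
```

```text
t 33.2667 carrier mm [-85.6 -47.5] z 147.3 tool-x dir in carrier -180.05 F carrier [0.  0.1 0.3] [ 0.37  0.09 -0.02  1.84  0.    1.21  1.99]
```

Call:
arm_command(moves=[0,0,4,0,0,0,2,0,0,0,0.6,0,0,0,0.5,0,0,0,0.5,0,0,0,0.5,0,0,0,0.5,0,0,0,0.5,0,0,0,0.5,0,0,0,0.5,0,0,0,0,0,0,0,0,0])

```text
time: 34.27
ee_pos: [0.4512, -0.2155, 0.0458]
eef_rot: [-0.031, 1.0, 0.0, -0.0]
ft_force: [-0.9, 0.2, -0.0]
width: 0.0004
grip_force: 0.0
```

Call:
arm_command(moves=[-0.2,0,0,0,-0.2,0,0,0,-0.1,0,0,0,-0.1,0,0,0,-0.1,0,0,0,0,0,0,0])

```text
time: 34.77
ee_pos: [0.4574, -0.2152, 0.0457]
eef_rot: [-0.031, 1.0, 0.0, -0.001]
ft_force: [-5.3, -0.2, 0.9]
width: 0.0003
grip_force: 2.3
```

Call:
arm_command(moves=[-0.1,0,0,0,-0.1,0,0,0,0,0,0,0])

```text
time: 35.02
ee_pos: [0.4585, -0.2151, 0.0453]
eef_rot: [-0.031, 1.0, 0.0, -0.002]
ft_force: [-8.0, -0.2, -0.2]
width: 0.0006
grip_force: 3.5
```

```bash
python3 -c "
from h import *
rel()"
```

```text
t 35.0167 carrier mm [-78.7 -47.8] z 45.3 tool-x dir in carrier -180.09 F carrier [-8.   0.3 -0.2] [ 0.37  0.21 -0.02  1.93  0.01  1.    1.98]
```

Call:
arm_command(moves=[-0.1,0,0,0,0,0,0,0])

```text
time: 35.18
ee_pos: [0.459, -0.2151, 0.0451]
eef_rot: [-0.031, 1.0, 0.0, -0.002]
ft_force: [-7.8, -1.1, -0.4]
width: 0.0005
grip_force: 4.0
```

Call:
arm_command(moves=[-0.1,0,0,0,0,0,0,0])

```text
time: 35.35
ee_pos: [0.4596, -0.215, 0.0449]
eef_rot: [-0.031, 1.0, 0.0, -0.003]
ft_force: [-9.3, -0.7, -0.9]
width: 0.0004
grip_force: 4.4
```

Call:
arm_command(moves=[-0.1,0,0,0,0,0,0,0])

```text
time: 35.52
ee_pos: [0.4603, -0.215, 0.0447]
eef_rot: [-0.031, 1.0, 0.001, -0.003]
ft_force: [-9.0, -1.6, -2.1]
width: 0.0005
grip_force: 4.6
```

Call:
arm_command(moves=[-0.1,0,0,0,0,0,0,0])

```text
time: 35.68
ee_pos: [0.461, -0.215, 0.0445]
eef_rot: [-0.031, 1.0, 0.001, -0.003]
ft_force: [-9.7, -1.6, -2.6]
width: 0.0008
grip_force: 4.7
```

```bash
python3 -c "
from h import *
rel()"
```

```text
t 35.6833 carrier mm [-76.1 -47.8] z 44.5 tool-x dir in carrier -180.11 F carrier [-9.7 -0.9 -2.6] [ 0.36  0.22 -0.02  1.92  0.01  1.    1.97]
```

Call:
arm_command(moves=[-0.1,0,0,0,0,0,0,0])

```text
time: 35.85
ee_pos: [0.4624, -0.2148, 0.0445]
eef_rot: [-0.031, 1.0, 0.001, -0.003]
ft_force: [-7.9, -1.8, -5.1]
width: 0.0007
grip_force: 3.7
```

Call:
arm_command(moves=[-0.07,0,0,0,0,0,0,0])

```text
time: 36.02
ee_pos: [0.463, -0.2147, 0.0444]
eef_rot: [-0.031, 1.0, 0.001, -0.003]
ft_force: [-8.4, -1.1, -5.1]
width: 0.001
grip_force: 4.3
```

Call:
arm_command(moves=[-0.05,0,0,0,0,0,0,0])

```text
time: 36.18
ee_pos: [0.463, -0.2148, 0.0444]
eef_rot: [-0.031, 1.0, 0.001, -0.003]
ft_force: [-11.6, -1.6, -2.9]
width: 0.0001
grip_force: 5.4
```

```bash
python3 -c "
from h import *
rel()"
```

```text
t 36.1833 carrier mm [-74.2 -47.7] z 44.4 tool-x dir in carrier -180.12 F carrier [-11.7  -0.9  -2.9] [ 0.36  0.22 -0.02  1.92  0.01  1.01  1.97]
```

Call:
arm_command(moves=[-0.07,0,0,0,0,0,0,0])

```text
time: 36.35
ee_pos: [0.4633, -0.2148, 0.0444]
eef_rot: [-0.031, 1.0, 0.001, -0.004]
ft_force: [-12.6, -1.1, -1.5]
width: 0.0005
grip_force: 6.4
```

Call:
arm_command(moves=[-0.05,0,0,0,0,0,0,0,0,0,0,0])

```text
time: 36.6
ee_pos: [0.4633, -0.2148, 0.0444]
eef_rot: [-0.031, 1.0, 0.001, -0.004]
ft_force: [-15.2, -0.9, 0.3]
width: 0.0007
grip_force: 7.6
```

```bash
python3 -c "
from h import *
rel()"
```

```text
t 36.6 carrier mm [-73.9 -47.8] z 44.4 tool-x dir in carrier -180.14 F carrier [-15.2   0.    0.3] [ 0.36  0.22 -0.02  1.92  0.01  1.01  1.97]
```

Firm stop. The four stop positions agree to 0.4 mm (front–back half-spans 72.8 and 73.1 mm), so all four clips are shut. Retreat and hand in.

Call:
arm_command(moves=[1,0,0,0,1,0,0,0,0,0,-3,0,0,0,-4,0,0,0,-4,0,0,0,-4,0,0,0,0,0,0,0,0,0,0,0,0,0,0,0,0,0])

```text
time: 37.43
ee_pos: [0.4471, -0.2155, 0.1949]
eef_rot: [-0.031, 1.0, 0.0, -0.001]
ft_force: [1.1, -0.1, 0.5]
width: 0.0007
grip_force: 0.0
```

```bash
python3 - <<'E'
from h import *
rel();print(r.close_job())
E
```

```text
t 37.4333 carrier mm [-90.1 -47.4] z 194.9 tool-x dir in carrier -180.04 F carrier [ 1.1 -0.1  0.5] [ 0.37  0.05 -0.01  1.78  0.    1.31  1.99]
the job is handed in; nothing more can be done
None
```

The lid is seated and all four clips were pressed to their firm stops in opposite-corner order (front left, back right, back left, front right), at about 20 N at most; the job was handed in at 37 s. No verdict came back, and that the clips are shut rests on force and stop positions, not a final picture.

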